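# Roll the sample tubes onto the reading line

## Task

Line up the two green-capped bean tubes for the colour comparison: push the top of each one sideways with the fingertips so that it rolls across the white board, and stop it on the black reading line, with the line running lengthwise under the middle of the tube. Roll them over the board without picking them up, tipping them or shoving them along without turning, and leave the orange-capped tube and everything else where it is.

Things in the scene. Friction and masses are not known exactly. Their poses are not given: they have to be found in the camera images.
- board: fixed matt white board on the table, 340 mm (its x) by 400 mm (its y) by 8 mm thick, flat, with a soft grippy face (friction about 0.8). Origin at the centre of its underside; z up, upper face at z = 8 mm. The black reading line, 4 mm wide and 320 mm long, runs along the board's x axis through its middle (y = 0). Each tube starts in its own lane along the line (lane centres about 105 mm apart in x), 50 to 115 mm to one side of the line, within 0.08 rad of parallel to it
- green_a: clear tube of beans, green cap; 30 mm diameter, 76 mm long, 75 g. Origin mid-length on its axis, 15 mm above the board; x along it to the cap, y, z turn as it rolls. Slippery (friction 0.28). A fingertip pressed lightly on its very top rolls it by half the sweep; pushed at its side (under 20 mm high) it rolls ahead; wedged between these it slips. Slow, it stops within 10 mm; knocked, it rolls on
- green_b: clear tube of beans, green cap; 30 mm diameter, 76 mm long, 75 g. Origin mid-length on its axis, 15 mm above the board; x along it to the cap, y, z turn as it rolls. Slippery (friction 0.28). A fingertip pressed lightly on its very top rolls it by half the sweep; pushed at its side (under 20 mm high) it rolls ahead; wedged between these it slips. Slow, it stops within 10 mm; knocked, it rolls on
- orange: orange-capped tube, not part of this job: same size and make as the green-capped tubes, lying on the board; origin on its axis at mid-length, x axis along the tube towards the cap
- green_a_cap (a point): point on the axis of the first green-capped tube at its cap end, 38 mm from mid-length
- green_a_foot (a point): point on the axis of the first green-capped tube at its bottom end, 38 mm from mid-length
- green_b_cap (a point): point on the axis of the second green-capped tube at its cap end, 38 mm from mid-length
- green_b_foot (a point): point on the axis of the second green-capped tube at its bottom end, 38 mm from mid-length
- loupe: black stand magnifier, 36 mm diameter, 36 mm tall, loose, standing on the board off to the side, about 150 mm from the line; origin at the centre of its foot
- dish: small white dish with beans, 60 mm across the rim, 24 mm high, loose, standing on the board off to the side, about 150 mm from the line; origin at the centre of its foot
- tweezers: loose steel tweezers, 115 mm long, lying on the table right of the board; origin on the underside at mid-length
- knife: loose wooden-handled bean knife, 140 mm long, lying on the table left of the board; origin on the underside near mid-length
Mind the look-alikes: they are no part of the job. Leave any turquoise or yellow look-alike of the green_b alone. What is shaped like the green_a but purple or red is not meant.

How it is judged:
At the end, for the whole second after the job is handed in: Both green-capped tubes lie at rest on the board along the black line, both ends of each tube's axis within 10 mm of the middle of the line and not beyond the board; the orange-capped tube is within 15 mm and the other loose things within 20 mm of where they were (y of green_a_cap in the frame of board between -0.01 and 0.01 m and x of green_a_cap in the frame of board between -0.165 and 0.165 m and y of green_a_foot in the frame of board between -0.01 and 0.01 m and x of green_a_foot in the frame of board between -0.165 and 0.165 m and y of green_b_cap in the frame of board between -0.01 and 0.01 m and x of green_b_cap in the frame of board between -0.165 and 0.165 m and y of green_b_foot in the frame of board between -0.01 and 0.01 m and x of green_b_foot in the frame of board between -0.165 and 0.165 m and z of green_a in the frame of board between 0.018 and 0.027 m and linear speed of each of green_a, green_b below 0.01 m/s and z of green_b in the frame of board between 0.018 and 0.027 m and distance of orange from where it was at the start of the episode below 0.015 m and distance of each of loupe, dish, tweezers, knife from where it was at the start of the episode below 0.02 m); the robot touches nothing.
It fails at once if a green-capped tube is lifted off the board or tipped up (by 8 mm or more) (z of any of green_a, green_a_cap, green_a_foot, green_b, green_b_cap, green_b_foot in the frame of board above 0.031 m).
It fails at once if a green-capped tube is shoved along without turning instead of being rolled (turned by less than 0.6 rad when 20 to 35 mm from where it started) ((distance of green_a from where it was at the start of the episode between 0.02 and 0.035 m and angle between green_a's own z axis and vertical below 0.6 rad) or (distance of green_b from where it was at the start of the episode between 0.02 and 0.035 m and angle between green_b's own z axis and vertical below 0.6 rad)).
It fails at once if the orange-capped tube is moved 15 mm or more (distance of orange from where it was at the start of the episode above 0.015 m).
It fails at once if the magnifier, dish, tweezers or knife is moved 20 mm or more (distance of any of loupe, dish, tweezers, knife from where it was at the start of the episode above 0.02 m).
It also fails if it takes over 72 s, if anything falls off the work surface, if the arm or the gripper's body presses on something with over 40 N, if the wrist force passes 120 N, or if a joint passes its speed limit or range.

## Robot

A 6-joint arm with a two-finger parallel gripper is mounted at the origin on the work surface. World frame = base frame: x ahead of the robot, y to its left, z up, the work surface at z = 0. Lengths are in m, angles in rad, forces in N, time in s.
With the tool pointing down it reaches from about 0.275 to 0.85 m from the base axis. Payload 19 kg.
Tool frame: the origin (TCP) lies at the very end of the fingers, on their centre line; the grasp point (between the pads) lies 19 mm behind it (robot.tcp_to_grasp is the distance from the TCP to the grasp point, in m); z points along the fingers, y is the line along which they close (so a half turn about z gives the same grasp; the last joint's range is limited). The gripper opens to 85 mm and grips with 20 to 120 N. Pads are 22 mm wide; open, the fingers measure 114 mm over their backs; the gripper's body (76 mm by 85 mm) begins 54 mm behind the grasp point. The pads swing forward as they close: fully open they stand 13 mm farther back than shut.
Start: joints at [-1.239, 0.15, 1.437, -0, 1.554, -0.134], TCP at [0.258, -0.514, 0.231] pointing down, gripper open.
Joint ranges: [-2.8, 2.8], [-0.68, 2.1], [0.12, 2.68], [-1.39, 4.53], [0.16, 2.79], [-2.81, 2.81]. Speed limits (rad/s): [1.89, 1.89, 2.22, 3.01, 3.01, 3.01].

## Interface

Orientations are given as a unit quaternion [x, y, z, w].
In Python, from bench import status, get_image, camera_params, robot gives the robot as it stands.
- The arm moves only by the shell command python3 -m creep 'ROWS' [OPENING]. ROWS is JSON, a list of rows, each an object with "offset": the shift along the tool's x, y, z in units of 0.2 m (1.0 is 0.2 m), a list of three; "twist": the turn, a rotation vector about the tool's x, y, z in units of 0.5 rad (1.0 is 0.5 rad), a list of three. In form: [{"offset": [x, y, z], "twist": [ax, ay, az]}, ...]. A call has 1 to 5 rows; each row is the pose to reach, as a shift and turn from the pose commanded when the call began, along the tool's axes at that moment; what a row does not reach only later rows make up. A row lasts 1/12 s, in which the tool goes at most 41.7 mm and 7.16 degrees, less where a joint would pass 70% of its speed; a pose out of reach is approached as far as the arm can. A call with a number of a shift or a turn outside -1 to 1 is refused whole. A call with a gripper value outside its range is refused whole. OPENING is the gripper's target within -1 to 1 (fully open at 1, half-way at 0, shut at -1), set as the call begins (- or left out, the last holds). The fingers move at their own pace and stop on an object; the grip force is fixed at half the most. Time passes only in rows, so rows that repeat a pose let the fingers close. It gives the time, the measured TCP pose, the force, the opening and the grip force at its end, in the units of the state.
- status.get_state(): the state, without advancing time (a new reading comes with each control period).
- get_image(name): name is "scene" or "top"; returns (picture, depth): 400x640x3 uint8, red, green, blue; 400x640 float32, m along the optical axis (not along the pixel's ray), 0 where there is no reading.
- camera_params(name): a dict with "camera_matrix" (3x3 intrinsics, pixels), "camera_from_world" (4x4, takes a point from world to camera coordinates). Camera axes: x right, y up, looking along -z (the intrinsics and any distortion apply to the point x, -y, -z); pixel columns grow to the right and rows downward; lengths in m; the calibration is good to about 2 mm. A picture is of the moment at which its call begins. camera_params takes no time and is no camera call.
- robot.finish_job(): hands the job in; it is judged then, once.
The state is a dict: "time_s": time; "joint_positions": joint angles; "joint_vel": joint speeds; "effort": joint torques, N m; "tcp_pos": TCP position; "ee_rot": TCP orientation; "wrist_force": force on the tool from outside, world axes, zero at the start; "wrist_torque": the same for the moment, N m; "gripper_width": finger opening in m; "grip_force": force on a finger pad.
Only numpy, scipy, OpenCV 4.12 (cv2) and the standard library are available. Lean on these libraries where they do the work, as an engineer would, in place of code of your own. Each camera call takes 0.05 s, during which the arm holds its last target. There are 200 camera calls.

## Working session

There is one attempt and no reset: what is moved stays moved. The work goes in short steps, Python scripts to look and compute and a shell command to move; the robot and the scene stay as the last step left them, time stands still between calls to the robot, and variables do not carry over. Pictures are saved under pics/ and viewed, at most 10 in all, crops included, and the job is handed in when it is done.

```bash
ls; mkdir -p pics
python3 - <<'E'
from bench import status,get_image,camera_params,robot
import cv2,numpy as np
for n in("top","scene"):
    p,d=get_image(n); cv2.imwrite(f"pics/{n}0.png",p[:,:,::-1]); np.savez(f"{n}0.npz",p=p,d=d)
    c=camera_params(n); print(n,np.round(c["camera_matrix"],2).tolist(),np.round(c["camera_from_world"],4).tolist(),[k for k in c])
print(status.get_state())
E
```

```text
pics
top [[435.19, 0.0, 326.08], [0.0, 435.19, 205.5], [0.0, 0.0, 1.0]] [[0.0266, -0.9993, 0.0256, -0.0289], [0.9918, 0.0295, 0.1245, -0.5319], [-0.1251, 0.0221, 0.9919, -1.0415], [0.0, 0.0, 0.0, 1.0]] ['camera_matrix', 'camera_from_world']
scene [[396.3, 0.0, 323.02], [0.0, 396.3, 196.25], [0.0, 0.0, 1.0]] [[0.3983, 0.9172, -0.0009, -0.2198], [-0.6929, 0.3015, 0.6549, 0.3216], [0.601, -0.2603, 0.7557, -1.5938], [0.0, 0.0, 0.0, 1.0]] ['camera_matrix', 'camera_from_world']
{'time_s': 0.1, 'joint_positions': array([-1.23896965e+00,  1.50932377e-01,  1.43793336e+00,  1.85548157e-06,
        1.55381411e+00, -1.34009732e-01]), 'joint_vel': array([ 1.73966684e-04, -2.03968249e-03, -7.34695058e-05, -5.63250732e-04,
       -9.26090076e-04,  3.24481183e-04]), 'effort': array([ 3.69129717e-03, -7.14378405e+01, -5.71796572e+01, -3.69308400e-04,
        7.08358828e-03, -3.29660838e-05]), 'tcp_pos': array([ 0.25817935, -0.5135355 ,  0.23075463]), 'ee_rot': array([ 9.72996825e-01,  2.30817856e-01, -5.27558616e-05, -5.41033802e-04]), 'wrist_force': array([-0.23360497,  0.00634706,  0.49355889]), 'wrist_torque': array([ 0.03320018, -0.02731227,  0.01246504]), 'grip_force': 0.0, 'gripper_width': 0.08536200917612087}
```

View pics/top0.png

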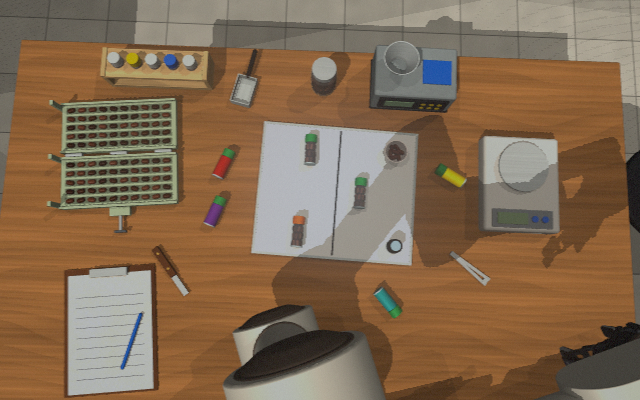

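The top view shows two green-capped tubes, one left of the line at (311,149) and one right of it at (360,193). These could be mistaken for them: orange-cap (298,231), red (223,163), purple (215,211), yellow (451,176), turquoise (388,302). I choose the two on the board with clear bodies and green caps.

```bash
cat > h.py <<'E'
import numpy as np,cv2
from bench import get_image,camera_params,status
def world(n,d):
    c=camera_params(n);K=c["camera_matrix"];T=np.linalg.inv(c["camera_from_world"])
    v,u=np.mgrid[:400,:640]; X=np.stack([(u-K[0,2])/K[0,0]*d,-(v-K[1,2])/K[1,1]*d,-d],-1)
    return X@T[:3,:3].T+T[:3,3]
def planez(n,uv,z):
    c=camera_params(n);K=c["camera_matrix"];T=np.linalg.inv(c["camera_from_world"])
    r=T[:3,:3]@np.array([(uv[0]-K[0,2])/K[0,0],-(uv[1]-K[1,2])/K[1,1],-1]);o=T[:3,3]
    return (o+r*(z-o[2])/r[2])[:2]
def tubes(p,d,boxes):
    W=world("top",d);out={}
    for k,(u0,u1,v0,v1) in boxes.items():
        w=W[v0:v1,u0:u1][d[v0:v1,u0:u1]>0].reshape(-1,3);t=w[(w[:,2]>0.022)&(w[:,2]<0.05)]
        if len(t)<20: continue
        r=cv2.minAreaRect((t[:,:2]*1000).astype(np.float32))
        q=t[:,:2]-t[:,:2].mean(0);e=np.linalg.svd(q,full_matrices=False)[2][0];e=e*np.sign(e[0])
        out[k]=[np.round(t[:,:2].mean(0),4).tolist(),round(float(np.arctan2(e[1],e[0])),3),np.round(r[0],1).tolist(),np.round(r[1],1).tolist(),round(float(np.percentile(t[:,2],95)),4)]
    return out
E
python3 - <<'E'
from h import *
f=np.load("top0.npz");p,d=f["p"],f["d"]
for k,v in tubes(p,d,dict(gl=(297,325,126,172),gr=(348,374,170,217),orange=(284,312,208,254),dish=(380,412,135,170),loupe=(383,407,235,258))).items():print(k,v)
W=world("top",d);g=p.astype(int).sum(2)
print("board z",[np.round(W[v,u],4).tolist() for u,v in((275,180),(325,190),(350,150),(375,230))])
for n,c in zip("abcd",((265,122),(417,134),(411,265),(251,254))):print(n,planez("top",c,.008))
pts=[]
for v in range(136,250,3):
    row=g[v,328:348];w=np.clip(np.median(row)-row-60,0,None)
    if w.sum()>0:
        u=328+(w*np.arange(20)).sum()/w.sum(); pts.append(planez("top",(u,v),.008))
pts=np.array(pts);a,b=np.polyfit(pts[:,0],pts[:,1],1);print("line y=",a,"x+",b,"resid",np.std(pts[:,1]-a*pts[:,0]-b),len(pts))
cv2.imwrite("pics/crop.png",cv2.resize(p[110:275,240:430,::-1],None,fx=4,fy=3.6,interpolation=cv2.INTER_CUBIC))
E
```

```text
gl [[0.674, 0.0287], -0.024, [675.4, 29.2], [30.2, 76.3], 0.0404]
gr [[0.5675, -0.0976], -0.042, [568.1, -98.1], [30.5, 76.1], 0.0403]
orange [[0.4675, 0.0536], -0.071, [467.5, 53.7], [30.2, 75.6], 0.0405]
dish [[0.6796, -0.1887], 0.676, [677.3, -187.4], [57.2, 57.5], 0.0342]
loupe [[0.4376, -0.1833], -1.198, [437.9, -183.5], [32.4, 33.7], 0.048]
board z [[0.5964, 0.1166, 0.0122], [0.5752, -0.0107, 0.0085], [0.6813, -0.0722, 0.0087], [0.4769, -0.1388, 0.0125]]
a [0.74826363 0.14899106]
b [ 0.72982839 -0.24566428]
c [ 0.39218348 -0.23072689]
d [0.40876645 0.16874347]
line y= -0.04555045884996439 x+ -0.013606510226474819 resid 0.0017810340127056832 38
```

View pics/crop.png

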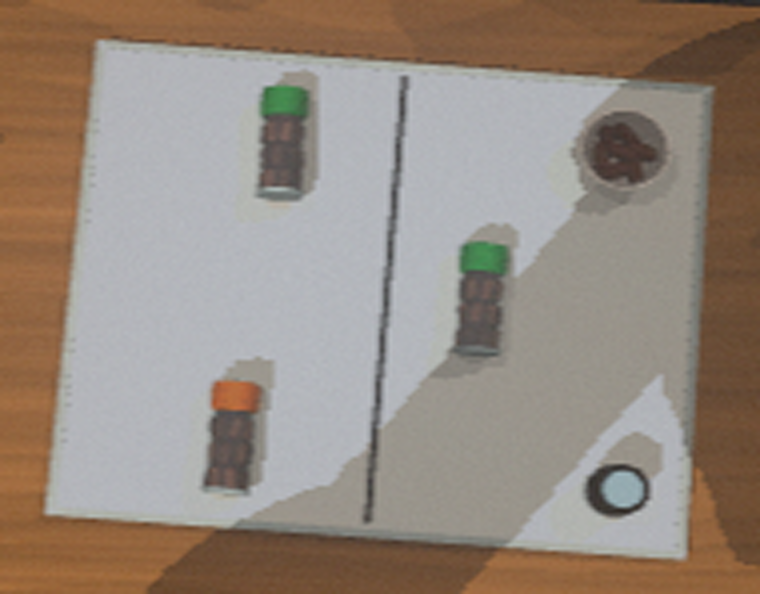

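View pics/scene0.png

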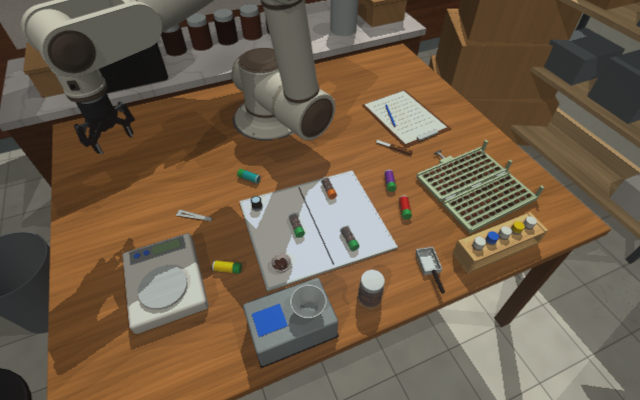

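Choice confirmed: the left green tube is 73 mm from the line and the right one 58 mm on the other side. Both are nearly parallel to the line and 30x76 mm with tops at z≈0.039. Next I turn the tool square to the line and shut the fingers.

```bash
cat >> h.py <<'E'
def to(x,y,z):
    from scipy.spatial.transform import Rotation as R
    s=status.get_state();r=R.from_quat(s["ee_rot"]);dd=np.array([x,y,z])-s["tcp_pos"]
    X=r.apply([1,0,0]);Z=r.apply([0,0,1])
    print("t",s["time_s"],"tcp",np.round(s["tcp_pos"],4),"need units",np.round(r.inv().apply(dd)/.2,3),"tool x ang",round(float(np.arctan2(X[1],X[0])),4),"z",np.round(Z,3),"F",np.round(s["wrist_force"],2))
E
python3 -m creep '[{"offset":[0,0,0],"twist":[0,0,0.25]},{"offset":[0,0,0],"twist":[0,0,0.5]},{"offset":[0,0,0],"twist":[0,0,0.75]},{"offset":[0,0,0],"twist":[0,0,1]},{"offset":[0,0,0],"twist":[0,0,1]}]' -1
python3 -c "
from h import *
to(.674,.018,.1)"
```

```text
time_s: 0.52
tcp_pos: [0.2582, -0.5136, 0.2309]
ee_rot: [1.0, -0.021, -0.0, -0.0]
wrist_force: [0.3, -0.4, 0.1]
gripper_width: 0.0255
grip_force: 0.0
t 0.5167 tcp [ 0.2582 -0.5136  0.2309] need units [ 1.968 -2.741  0.656] tool x ang -0.0411 z [-0.     0.001 -1.   ] F [ 0.28 -0.36  0.09]
```

```bash
python3 -m creep '[{"offset":[0.55,-0.8,0],"twist":[0,0,0]},{"offset":[0.55,-0.8,0],"twist":[0,0,0]},{"offset":[0.55,-0.8,0],"twist":[0,0,0]},{"offset":[0.55,-0.8,0],"twist":[0,0,0]},{"offset":[0.55,-0.8,0],"twist":[0,0,0]}]' | head -2
python3 -m creep '[{"offset":[0.55,-0.8,0],"twist":[0,0,0]},{"offset":[0.55,-0.8,0],"twist":[0,0,0]},{"offset":[0.55,-0.8,0],"twist":[0,0,0]},{"offset":[0.55,-0.8,0],"twist":[0,0,0]},{"offset":[0.55,-0.8,0],"twist":[0,0,0]}]' | head -2
python3 -m creep '[{"offset":[0.55,-0.8,0.2],"twist":[0,0,0]},{"offset":[0.55,-0.8,0.2],"twist":[0,0,0]},{"offset":[0.55,-0.8,0.2],"twist":[0,0,0]},{"offset":[0.55,-0.8,0.2],"twist":[0,0,0]},{"offset":[0.55,-0.8,0.2],"twist":[0,0,0]}]' | head -2
python3 -c "
from h import *
to(.6752,.039,.07)"
```

```text
time_s: 0.93
tcp_pos: [0.375, -0.3548, 0.2313]
time_s: 1.35
tcp_pos: [0.4905, -0.1984, 0.2313]
time_s: 1.77
tcp_pos: [0.6055, -0.0424, 0.1903]
t 1.7667 tcp [ 0.6055 -0.0424  0.1903] need units [ 0.337 -0.416  0.601] tool x ang -0.0279 z [-0.001  0.001 -1.   ] F [ 0.28 -0.12 -0.75]
```

```bash
python3 -m creep '[{"offset":[0.17,-0.2,0.2],"twist":[0,0,0]},{"offset":[0.33,-0.41,0.4],"twist":[0,0,0.03]},{"offset":[0.33,-0.41,0.58],"twist":[0,0,0.03]},{"offset":[0.33,-0.41,0.6],"twist":[0,0,0.03]},{"offset":[0.33,-0.41,0.6],"twist":[0,0,0.03]}]'
python3 - <<'E'
from h import *
to(.6752,.039,.0385)
p,d=get_image("scene"); np.savez("s1.npz",p=p,d=d)
c=camera_params("scene");q=c["camera_from_world"]@np.array([.675,.035,.05,1]);K=c["camera_matrix"]
u=K[0,0]*q[0]/-q[2]+K[0,2];v=K[1,1]*-q[1]/-q[2]+K[1,2];print(u,v)
u,v=int(u),int(v);cv2.imwrite("pics/s1.png",cv2.resize(p[v-50:v+30,u-50:u+50,::-1],None,fx=7,fy=7,interpolation=cv2.INTER_CUBIC))
E
```

```text
time_s: 2.18
tcp_pos: [0.6714, 0.0372, 0.0632]
ee_rot: [1.0, -0.021, -0.005, -0.001]
wrist_force: [-1.6, 0.1, -2.0]
gripper_width: -0.0004
grip_force: 0.0
t 2.1833 tcp [0.6714 0.0372 0.0632] need units [ 0.02  -0.01   0.123] tool x ang -0.0422 z [-0.01   0.001 -1.   ] F [-1.55  0.15 -2.01]
350.7495015508203 231.38949839709687
```

View pics/s1.png

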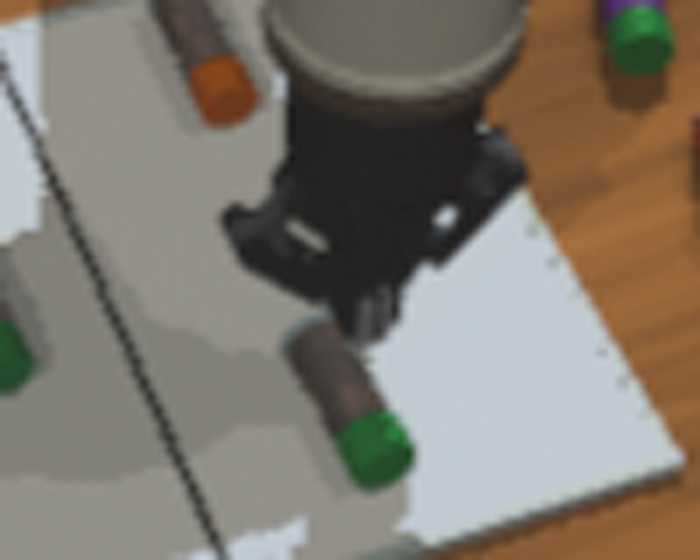

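The fingers are shut just behind the tube top at about (350,320) in the crop, and the tip is narrow. I'll use several short strokes, first feeling for the top.

```bash
python3 -m creep '[{"offset":[0.015,0.01,0.05],"twist":[0,0,0]},{"offset":[0.015,0.01,0.08],"twist":[0,0,0]},{"offset":[0.015,0.01,0.08],"twist":[0,0,0]},{"offset":[0.015,0.01,0.08],"twist":[0,0,0]}]'|grep -v grip
python3 -c "
from h import *
to(.6752,.034,.0385)"
python3 -m creep '[{"offset":[0,0,0.01],"twist":[0,0,0]},{"offset":[0,0,0.01],"twist":[0,0,0]}]'|grep -v grip
python3 -m creep '[{"offset":[0,0,0.01],"twist":[0,0,0]},{"offset":[0,0,0.01],"twist":[0,0,0]}]'|grep -v grip
python3 -c "
from h import *
to(.6752,.034,.0385)"
```

```text
time_s: 2.57
tcp_pos: [0.6762, 0.0315, 0.0562]
ee_rot: [1.0, -0.025, 0.0, -0.0]
wrist_force: [0.4, 0.8, 0.0]
t 2.5667 tcp [0.6762 0.0315 0.0562] need units [-0.006 -0.012  0.089] tool x ang -0.0494 z [ 0.001  0.    -1.   ] F [0.38 0.8  0.03]
time_s: 2.73
tcp_pos: [0.6762, 0.0319, 0.0539]
ee_rot: [1.0, -0.025, 0.0, -0.0]
wrist_force: [-0.2, -0.1, -0.9]
time_s: 2.9
tcp_pos: [0.6761, 0.0322, 0.0513]
ee_rot: [1.0, -0.025, 0.0, -0.0]
wrist_force: [0.4, -0.7, 0.6]
t 2.9 tcp [0.6761 0.0322 0.0513] need units [-0.005 -0.009  0.064] tool x ang -0.0492 z [ 0.  0. -1.] F [ 0.44 -0.74  0.58]
```

```bash
python3 -m creep '[{"offset":[-0.005,-0.01,0.03],"twist":[0,0,0]},{"offset":[-0.005,-0.01,0.05],"twist":[0,0,0]},{"offset":[-0.005,-0.01,0.05],"twist":[0,0,0]},{"offset":[-0.005,-0.01,0.05],"twist":[0,0,0]}]'|grep -v grip
for i in 1 2 3 4; do python3 -m creep '[{"offset":[0,0,0.004],"twist":[0,0,0]},{"offset":[0,0,0.004],"twist":[0,0,0]}]'|egrep 'tcp|force'; done
```

```text
time_s: 3.23
tcp_pos: [0.6749, 0.0344, 0.0408]
ee_rot: [1.0, -0.025, -0.0, -0.0]
wrist_force: [0.1, -0.4, -0.6]
tcp_pos: [0.6753, 0.0343, 0.0405]
wrist_force: [0.6, 0.0, 0.6]
grip_force: 0.0
tcp_pos: [0.6752, 0.0343, 0.0397]
wrist_force: [0.3, 0.5, 0.5]
grip_force: 0.0
tcp_pos: [0.6752, 0.0343, 0.0388]
wrist_force: [0.1, 0.8, -0.5]
grip_force: 0.0
tcp_pos: [0.6752, 0.0343, 0.038]
wrist_force: [0.1, 0.3, 0.7]
grip_force: 0.2
```

```bash
for i in 1 2; do python3 -m creep '[{"offset":[0,0,0.003],"twist":[0,0,0]},{"offset":[0,0,0.003],"twist":[0,0,0]}]'|egrep 'tcp|force'; done
```

```text
tcp_pos: [0.6753, 0.0343, 0.038]
wrist_force: [-2.2, -0.2, 3.9]
grip_force: 2.3
tcp_pos: [0.6754, 0.0343, 0.0378]
wrist_force: [-4.0, 0.6, 10.7]
grip_force: 5.0
```

Contact is at z = 0.038, as expected, with about 10 N. Now the first rolling stroke.

```bash
python3 -m creep '[{"offset":[0,0.015,-0.002],"twist":[0,0,0]},{"offset":[0,0.03,-0.002],"twist":[0,0,0]},{"offset":[0,0.05,-0.002],"twist":[0,0,0]},{"offset":[0,0.07,-0.002],"twist":[0,0,0]},{"offset":[0,0.09,-0.002],"twist":[0,0,0]}]'|egrep 'tcp|force'
python3 -m creep '[{"offset":[0,0.015,0],"twist":[0,0,0]},{"offset":[0,0.02,0],"twist":[0,0,0]},{"offset":[0,0.02,0],"twist":[0,0,0]}]'|egrep 'tcp|force'
python3 - <<'E'
from h import *
to(.6752,.034,.0385)
p,d=get_image("scene"); 
c=camera_params("scene");q=c["camera_from_world"]@np.array([.675,.02,.05,1]);K=c["camera_matrix"]
u=K[0,0]*q[0]/-q[2]+K[0,2];v=K[1,1]*-q[1]/-q[2]+K[1,2]
u,v=int(u),int(v);cv2.imwrite("pics/s2.png",cv2.resize(p[v-50:v+30,u-50:u+50,::-1],None,fx=7,fy=7,interpolation=cv2.INTER_CUBIC))
E
```

```text
tcp_pos: [0.6749, 0.016, 0.038]
wrist_force: [3.1, -0.5, 5.8]
grip_force: 2.6
tcp_pos: [0.6747, 0.0119, 0.0379]
wrist_force: [2.9, -0.1, 6.5]
grip_force: 2.9
t 4.9 tcp [0.6747 0.0119 0.0379] need units [-0.003 -0.11  -0.003] tool x ang -0.0496 z [ 0.002 -0.    -1.   ] F [ 2.87 -0.05  6.53]
```

View pics/s2.png

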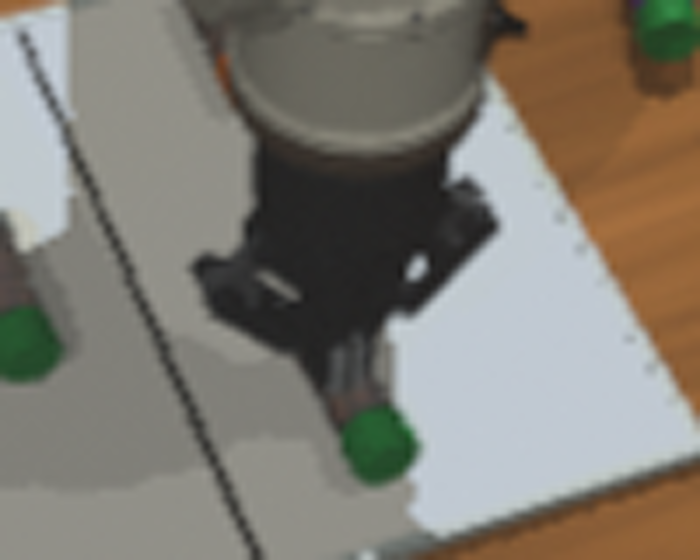

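The tube rolled about half the 22 mm sweep and is still held under the tips. Next: lift, step back, press, stroke again.

```bash
python3 -m creep '[{"offset":[0,0,-0.02],"twist":[0,0,0]},{"offset":[0,-0.03,-0.03],"twist":[0,0,0]},{"offset":[0,-0.065,-0.03],"twist":[0,0,0]},{"offset":[0,-0.065,-0.01],"twist":[0,0,0]},{"offset":[0,-0.065,-0.004],"twist":[0,0,0]}]'|egrep 'tcp|force'
python3 -m creep '[{"offset":[0,0,0.004],"twist":[0,0,0]},{"offset":[0,0,0.004],"twist":[0,0,0]}]'|egrep 'tcp|force'
python3 -m creep '[{"offset":[0,0.015,0],"twist":[0,0,0]},{"offset":[0,0.035,0],"twist":[0,0,0]},{"offset":[0,0.055,0],"twist":[0,0,0]},{"offset":[0,0.075,0],"twist":[0,0,0]},{"offset":[0,0.095,0],"twist":[0,0,0]}]'|egrep 'tcp|force'
python3 -m creep '[{"offset":[0,0.02,0],"twist":[0,0,0]},{"offset":[0,0.035,0],"twist":[0,0,0]},{"offset":[0,0.045,0],"twist":[0,0,0]},{"offset":[0,0.045,0],"twist":[0,0,0]}]'|egrep 'tcp|force'
python3 - <<'E'
from h import *
p,d=get_image("top");np.savez("t2.npz",p=p,d=d)
cap=(p[...,1].astype(int)>p[...,0]+25)&(p[...,1].astype(int)>p[...,2]+25)
n,l,s,c=cv2.connectedComponentsWithStats(cap.astype(np.uint8))
for i in range(1,n):
    if s[i,4]>25: print(s[i],np.round(c[i],1),planez("top",c[i],.033))
E
```

```text
tcp_pos: [0.6746, 0.0261, 0.0375]
wrist_force: [-0.5, 1.8, 15.1]
grip_force: 8.2
tcp_pos: [0.6748, 0.0256, 0.0377]
wrist_force: [-3.8, 1.0, 10.1]
grip_force: 4.8
tcp_pos: [0.6743, 0.0062, 0.0378]
wrist_force: [1.6, 1.2, 8.5]
grip_force: 4.1
tcp_pos: [0.6741, -0.0032, 0.0378]
wrist_force: [4.0, -0.2, 7.2]
grip_force: 3.4
[222 148  12  10  75] [228.  152.6] [0.65825255 0.23430479]
[438 164   9  12  62] [441.9 168.8] [ 0.63417792 -0.30271382]
[214 196  11  10  76] [219.1 200.2] [0.53791177 0.24962907]
[389 306  13  12  90] [395.2 311.7] [ 0.2797774  -0.18733307]
```

```bash
cat >> h.py <<'E'
def caps():
    p,d=get_image("scene");return capsof(p)
def capsof(p):
    hsv=cv2.cvtColor(p,cv2.COLOR_RGB2HSV);m=cv2.inRange(hsv,(50,130,30),(72,255,255))
    n,l,s,c=cv2.connectedComponentsWithStats(m)
    for i in range(1,n):
        if s[i,4]>12:
            w=planez("scene",c[i],.028)
            if .42<w[0]<.76 and -.22<w[1]<.15: print("cap",s[i,4],np.round(w,4),"s",round(float(w[1]+.0455*w[0]+.0136),4))
E
python3 -c "
from h import *
capsof(np.load('scene0.npz')['p']);capsof(np.load('s1.npz')['p']);print();caps()"
python3 -m creep '[{"offset":[0,0,-0.02],"twist":[0,0,0]},{"offset":[0,-0.03,-0.03],"twist":[0,0,0]},{"offset":[0,-0.07,-0.03],"twist":[0,0,0]},{"offset":[0,-0.07,-0.01],"twist":[0,0,0]},{"offset":[0,-0.07,-0.004],"twist":[0,0,0]}]'|egrep 'tcp|force'
python3 -m creep '[{"offset":[0,0,0.004],"twist":[0,0,0]},{"offset":[0,0,0.004],"twist":[0,0,0]}]'|egrep 'tcp|force'
python3 -m creep '[{"offset":[0,0.015,0],"twist":[0,0,0]},{"offset":[0,0.035,0],"twist":[0,0,0]},{"offset":[0,0.055,0],"twist":[0,0,0]},{"offset":[0,0.075,0],"twist":[0,0,0]},{"offset":[0,0.095,0],"twist":[0,0,0]}]'|egrep 'tcp|force'
python3 -m creep '[{"offset":[0,0.02,0],"twist":[0,0,0]},{"offset":[0,0.035,0],"twist":[0,0,0]},{"offset":[0,0.045,0],"twist":[0,0,0]},{"offset":[0,0.045,0],"twist":[0,0,0]}]'|egrep 'tcp|force'
python3 -c "
from h import *
caps();to(.6741,-.0032,.0378)"
```

```text
cap 43 [ 0.594 -0.099] s -0.0584
cap 44 [0.7019 0.0298] s 0.0754
cap 32 [ 0.5955 -0.1012] s -0.0605
cap 66 [0.7062 0.029 ] s 0.0747

cap 39 [ 0.5963 -0.1014] s -0.0606
cap 64 [0.706  0.0029] s 0.0486
tcp_pos: [0.6739, 0.0122, 0.0374]
wrist_force: [0.1, 2.4, 14.1]
grip_force: 7.4
tcp_pos: [0.6741, 0.0116, 0.0376]
wrist_force: [-3.5, -0.1, 9.5]
grip_force: 4.6
tcp_pos: [0.6736, -0.0078, 0.0379]
wrist_force: [1.5, 0.7, 8.1]
grip_force: 4.2
tcp_pos: [0.6734, -0.0171, 0.0378]
wrist_force: [3.3, -0.5, 7.2]
grip_force: 3.8
cap 39 [ 0.5969 -0.102 ] s -0.0613
cap 63 [ 0.7058 -0.0121] s 0.0336
t 7.7667 tcp [ 0.6734 -0.017   0.0378] need units [ 0.    -0.069  0.   ] tool x ang -0.0494 z [ 0.002 -0.    -1.   ] F [ 3.56 -0.57  7.66]
```

Tracking matches half the sweep, with 33 mm left. Two more full strokes.

```bash
python3 -m creep '[{"offset":[0,0,-0.02],"twist":[0,0,0]},{"offset":[0,-0.03,-0.03],"twist":[0,0,0]},{"offset":[0,-0.07,-0.03],"twist":[0,0,0]},{"offset":[0,-0.07,-0.01],"twist":[0,0,0]},{"offset":[0,-0.07,-0.004],"twist":[0,0,0]}]'|egrep 'tcp|wrist'
python3 -m creep '[{"offset":[0,0,0.004],"twist":[0,0,0]},{"offset":[0,0,0.004],"twist":[0,0,0]}]'|egrep 'tcp|wrist'
python3 -m creep '[{"offset":[0,0.015,0],"twist":[0,0,0]},{"offset":[0,0.035,0],"twist":[0,0,0]},{"offset":[0,0.055,0],"twist":[0,0,0]},{"offset":[0,0.075,0],"twist":[0,0,0]},{"offset":[0,0.095,0],"twist":[0,0,0]}]'|egrep 'tcp|wrist'
python3 -m creep '[{"offset":[0,0.02,0],"twist":[0,0,0]},{"offset":[0,0.035,0],"twist":[0,0,0]},{"offset":[0,0.045,0],"twist":[0,0,0]},{"offset":[0,0.045,0],"twist":[0,0,0]}]'|egrep 'tcp|wrist'
python3 -c "
from h import *
caps()"
python3 -m creep '[{"offset":[0,0,-0.02],"twist":[0,0,0]},{"offset":[0,-0.03,-0.03],"twist":[0,0,0]},{"offset":[0,-0.07,-0.03],"twist":[0,0,0]},{"offset":[0,-0.07,-0.01],"twist":[0,0,0]},{"offset":[0,-0.07,-0.004],"twist":[0,0,0]}]'|egrep 'tcp|wrist'
python3 -m creep '[{"offset":[0,0,0.004],"twist":[0,0,0]},{"offset":[0,0,0.004],"twist":[0,0,0]}]'|egrep 'tcp|wrist'
python3 -m creep '[{"offset":[0,0.015,0],"twist":[0,0,0]},{"offset":[0,0.035,0],"twist":[0,0,0]},{"offset":[0,0.055,0],"twist":[0,0,0]},{"offset":[0,0.075,0],"twist":[0,0,0]},{"offset":[0,0.095,0],"twist":[0,0,0]}]'|egrep 'tcp|wrist'
python3 -m creep '[{"offset":[0,0.02,0],"twist":[0,0,0]},{"offset":[0,0.035,0],"twist":[0,0,0]},{"offset":[0,0.045,0],"twist":[0,0,0]},{"offset":[0,0.045,0],"twist":[0,0,0]}]'|egrep 'tcp|wrist'
python3 -c "
from h import *
caps();to(0,0,0)"
```

```text
tcp_pos: [0.6731, -0.0018, 0.0374]
wrist_force: [1.1, 1.6, 11.2]
tcp_pos: [0.6733, -0.0024, 0.0375]
wrist_force: [-3.9, 0.5, 8.1]
tcp_pos: [0.6729, -0.0219, 0.0379]
wrist_force: [0.9, 0.3, 8.7]
tcp_pos: [0.6727, -0.0312, 0.0379]
wrist_force: [2.5, -0.9, 8.4]
cap 47 [ 0.5977 -0.101 ] s -0.0602
cap 66 [ 0.706  -0.0263] s 0.0194
tcp_pos: [0.6724, -0.0157, 0.0373]
wrist_force: [0.9, 1.3, 8.3]
tcp_pos: [0.6726, -0.0164, 0.0374]
wrist_force: [-3.9, 1.4, 7.4]
tcp_pos: [0.6722, -0.0358, 0.0379]
wrist_force: [0.5, 0.2, 8.2]
tcp_pos: [0.672, -0.0451, 0.0379]
wrist_force: [4.2, -0.6, 8.0]
cap 51 [ 0.5983 -0.1008] s -0.06
cap 65 [ 0.7051 -0.0411] s 0.0046
t 10.5333 tcp [ 0.672  -0.045   0.0379] need units [-3.367 -0.059  0.183] tool x ang -0.0495 z [ 0.002 -0.    -1.   ] F [1.45 0.4  8.35]
```

```bash
python3 -m creep '[{"offset":[0,0,-0.02],"twist":[0,0,0]},{"offset":[0,-0.02,-0.03],"twist":[0,0,0]},{"offset":[0,-0.045,-0.03],"twist":[0,0,0]},{"offset":[0,-0.045,-0.01],"twist":[0,0,0]},{"offset":[0,-0.045,-0.003],"twist":[0,0,0]}]'|egrep 'tcp|wrist'
python3 -m creep '[{"offset":[0,0,0.003],"twist":[0,0,0]},{"offset":[0,0.01,0.003],"twist":[0,0,0]},{"offset":[0,0.025,0.003],"twist":[0,0,0]},{"offset":[0,0.035,0.003],"twist":[0,0,0]},{"offset":[0,0.035,0.003],"twist":[0,0,0]}]'|egrep 'tcp|wrist'
python3 -m creep '[{"offset":[0,0,0],"twist":[0,0,0]},{"offset":[0,0,-0.02],"twist":[0,0,0]},{"offset":[0,0,-0.15],"twist":[0,0,0]},{"offset":[0,0,-0.3],"twist":[0,0,0]},{"offset":[0,0,-0.3],"twist":[0,0,0]}]'|egrep 'tcp|wrist'
python3 -m creep '[{"offset":[-0.1,0.15,0],"twist":[0,0,0]},{"offset":[-0.3,0.3,0],"twist":[0,0,0]},{"offset":[-0.52,0.32,0],"twist":[0,0,0]},{"offset":[-0.52,0.32,0],"twist":[0,0,0]},{"offset":[-0.52,0.32,0],"twist":[0,0,0]}]'|egrep 'tcp|wrist'
python3 - <<'E'
from h import *
caps();to(.567,-.105,.06)
p,d=get_image("top");np.savez("t3.npz",p=p,d=d);print(tubes(p,d,dict(ga=(320,356,124,172))))
cv2.imwrite("pics/t3.png",cv2.resize(p[110:275,240:430,::-1],None,fx=4,fy=3.6))
E
```

```text
tcp_pos: [0.6718, -0.0351, 0.0376]
wrist_force: [-5.5, 1.1, 23.2]
tcp_pos: [0.6716, -0.0429, 0.0378]
wrist_force: [-2.0, -0.9, 11.2]
tcp_pos: [0.6733, -0.0428, 0.1027]
wrist_force: [0.4, -0.1, 1.6]
tcp_pos: [0.562, -0.1018, 0.0972]
wrist_force: [-0.0, -0.1, 0.7]
cap 61 [ 0.5986 -0.0999] s -0.0591
cap 53 [ 0.7015 -0.0449] s 0.0007
t 12.25 tcp [ 0.5637 -0.1016  0.0976] need units [0.017 0.016 0.188] tool x ang -0.0501 z [ 0. -0. -1.] F [-0.03 -1.    0.62]
{'ga': [[0.6869, -0.035], -0.123, [674.6, -36.3], [12.6, 76.1], 0.0386]}
```

View pics/t3.png

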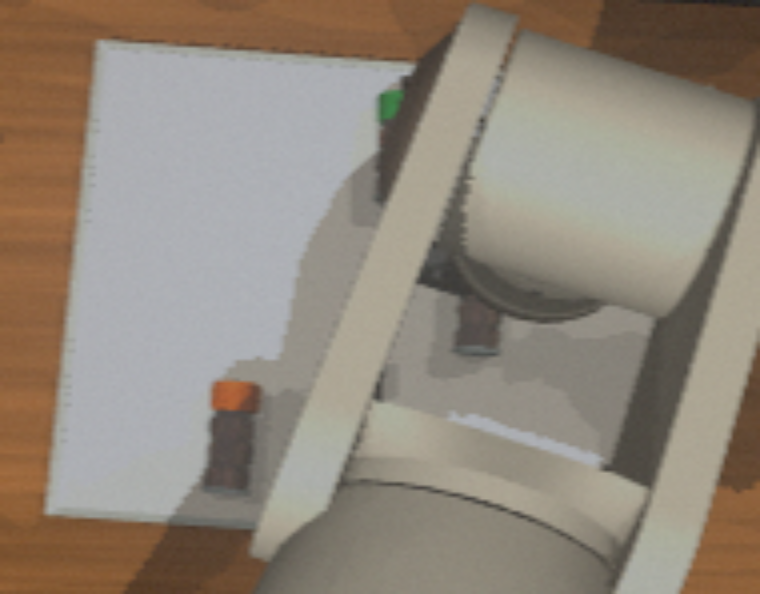

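Tube a sits on the line, with its left edge visible at crop x≈378 and the rest hidden by the arm; I'll check it fully later. Now green_b.

```bash
python3 -m creep '[{"offset":[0.017,0.016,0.06],"twist":[0,0,0]},{"offset":[0.017,0.016,0.13],"twist":[0,0,0]},{"offset":[0.017,0.016,0.2],"twist":[0,0,0]},{"offset":[0.017,0.016,0.23],"twist":[0,0,0]},{"offset":[0.017,0.016,0.23],"twist":[0,0,0]}]'|egrep 'tcp|wrist'
python3 -m creep '[{"offset":[0,0,0.015],"twist":[0,0,0]},{"offset":[0,0,0.03],"twist":[0,0,0]},{"offset":[0,0,0.03],"twist":[0,0,0]},{"offset":[0,0,0.03],"twist":[0,0,0]}]'|egrep 'tcp|wrist'
python3 -c "
from h import *
to(.568,-.105,.0385)"
```

```text
tcp_pos: [0.5674, -0.1043, 0.049]
wrist_force: [-0.6, 0.1, -0.3]
tcp_pos: [0.5679, -0.1048, 0.0456]
wrist_force: [0.3, 0.6, 0.8]
t 13.05 tcp [ 0.5679 -0.1048  0.0456] need units [0.001 0.001 0.035] tool x ang -0.0491 z [ 0. -0. -1.] F [0.28 0.58 0.78]
```

```bash
python3 -m creep '[{"offset":[0,0,0.015],"twist":[0,0,0]},{"offset":[0,0,0.028],"twist":[0,0,0]},{"offset":[0,0,0.035],"twist":[0,0,0]},{"offset":[0,0,0.035],"twist":[0,0,0]}]'|egrep 'tcp|wrist'
for i in 1 2; do python3 -m creep '[{"offset":[0,0,0.004],"twist":[0,0,0]},{"offset":[0,0,0.004],"twist":[0,0,0]}]'|egrep 'tcp|wrist'; done
```

```text
tcp_pos: [0.5676, -0.1048, 0.0381]
wrist_force: [-0.5, -0.3, -1.0]
tcp_pos: [0.5677, -0.1049, 0.0379]
wrist_force: [-1.5, -0.3, 4.4]
tcp_pos: [0.5678, -0.105, 0.0376]
wrist_force: [-5.3, 0.1, 13.3]
```

Contact made with about 13 N. Now stroke towards the line (tool −y).

```bash
python3 -m creep '[{"offset":[0,-0.015,-0.002],"twist":[0,0,0]},{"offset":[0,-0.035,-0.002],"twist":[0,0,0]},{"offset":[0,-0.055,-0.002],"twist":[0,0,0]},{"offset":[0,-0.075,-0.002],"twist":[0,0,0]},{"offset":[0,-0.095,-0.002],"twist":[0,0,0]}]'|egrep 'tcp|wrist'
python3 -m creep '[{"offset":[0,-0.02,0],"twist":[0,0,0]},{"offset":[0,-0.035,0],"twist":[0,0,0]},{"offset":[0,-0.045,0],"twist":[0,0,0]},{"offset":[0,-0.045,0],"twist":[0,0,0]}]'|egrep 'tcp|wrist'
python3 -c "
from h import *
caps();to(0,0,.0385)"
```

```text
tcp_pos: [0.5688, -0.0858, 0.0378]
wrist_force: [-2.3, -0.4, 9.5]
tcp_pos: [0.5693, -0.0765, 0.0377]
wrist_force: [-0.7, -0.0, 8.1]
cap 58 [ 0.5995 -0.086 ] s -0.0451
cap 53 [ 0.7015 -0.0449] s 0.0007
t 14.5167 tcp [ 0.5693 -0.0766  0.0377] need units [-2.862 -0.243 -0.006] tool x ang -0.049 z [ 0.001 -0.    -1.   ] F [-1.46  0.48  8.14]
```

```bash
python3 -m creep '[{"offset":[0,0,-0.02],"twist":[0,0,0]},{"offset":[0,0.03,-0.03],"twist":[0,0,0]},{"offset":[0,0.07,-0.03],"twist":[0,0,0]},{"offset":[0,0.07,-0.01],"twist":[0,0,0]},{"offset":[0,0.07,-0.004],"twist":[0,0,0]}]'|egrep 'tcp|wrist'
python3 -m creep '[{"offset":[0,0,0.004],"twist":[0,0,0]},{"offset":[0,0,0.004],"twist":[0,0,0]}]'|egrep 'tcp|wrist'
python3 -m creep '[{"offset":[0,-0.015,0],"twist":[0,0,0]},{"offset":[0,-0.035,0],"twist":[0,0,0]},{"offset":[0,-0.055,0],"twist":[0,0,0]},{"offset":[0,-0.075,0],"twist":[0,0,0]},{"offset":[0,-0.095,0],"twist":[0,0,0]}]'|egrep 'tcp|wrist'
python3 -m creep '[{"offset":[0,-0.02,0],"twist":[0,0,0]},{"offset":[0,-0.035,0],"twist":[0,0,0]},{"offset":[0,-0.045,0],"twist":[0,0,0]},{"offset":[0,-0.045,0],"twist":[0,0,0]}]'|egrep 'tcp|wrist'
python3 -c "
from h import *
caps()"
python3 -m creep '[{"offset":[0,0,-0.02],"twist":[0,0,0]},{"offset":[0,0.03,-0.03],"twist":[0,0,0]},{"offset":[0,0.07,-0.03],"twist":[0,0,0]},{"offset":[0,0.07,-0.01],"twist":[0,0,0]},{"offset":[0,0.07,-0.004],"twist":[0,0,0]}]'|egrep 'tcp|wrist'
python3 -m creep '[{"offset":[0,0,0.004],"twist":[0,0,0]},{"offset":[0,0,0.004],"twist":[0,0,0]}]'|egrep 'tcp|wrist'
python3 -m creep '[{"offset":[0,-0.015,0],"twist":[0,0,0]},{"offset":[0,-0.035,0],"twist":[0,0,0]},{"offset":[0,-0.055,0],"twist":[0,0,0]},{"offset":[0,-0.075,0],"twist":[0,0,0]},{"offset":[0,-0.095,0],"twist":[0,0,0]}]'|egrep 'tcp|wrist'
python3 -m creep '[{"offset":[0,-0.02,0],"twist":[0,0,0]},{"offset":[0,-0.035,0],"twist":[0,0,0]},{"offset":[0,-0.045,0],"twist":[0,0,0]},{"offset":[0,-0.045,0],"twist":[0,0,0]}]'|egrep 'tcp|wrist'
python3 -c "
from h import *
caps();to(0,0,.0385)"
```

```text
tcp_pos: [0.5682, -0.0915, 0.0374]
wrist_force: [0.3, -1.8, 16.1]
tcp_pos: [0.5684, -0.0912, 0.0375]
wrist_force: [-3.2, -1.3, 12.9]
tcp_pos: [0.5695, -0.0718, 0.0378]
wrist_force: [-3.1, -0.1, 13.6]
tcp_pos: [0.57, -0.0625, 0.0377]
wrist_force: [-3.2, 0.6, 13.1]
cap 54 [ 0.6001 -0.0715] s -0.0306
cap 52 [ 0.7017 -0.045 ] s 0.0005
tcp_pos: [0.5689, -0.0775, 0.0373]
wrist_force: [0.0, -1.7, 16.3]
tcp_pos: [0.5691, -0.0772, 0.0374]
wrist_force: [-4.8, -1.3, 11.5]
tcp_pos: [0.5702, -0.0578, 0.0378]
wrist_force: [-3.8, -0.6, 14.2]
tcp_pos: [0.5707, -0.0486, 0.0377]
wrist_force: [-2.4, 1.8, 13.5]
cap 48 [ 0.5988 -0.0566] s -0.0158
cap 53 [ 0.7015 -0.0449] s 0.0007
t 17.2833 tcp [ 0.5707 -0.0487  0.0377] need units [-2.862 -0.103 -0.007] tool x ang -0.0491 z [ 0.001 -0.    -1.   ] F [-3.18  0.38 14.51]
```

```bash
python3 -m creep '[{"offset":[0,0,-0.02],"twist":[0,0,0]},{"offset":[0,0.03,-0.03],"twist":[0,0,0]},{"offset":[0,0.07,-0.03],"twist":[0,0,0]},{"offset":[0,0.07,-0.01],"twist":[0,0,0]},{"offset":[0,0.07,-0.004],"twist":[0,0,0]}]'|egrep 'tcp|wrist'
python3 -m creep '[{"offset":[0,0,0.004],"twist":[0,0,0]},{"offset":[0,0,0.004],"twist":[0,0,0]}]'|egrep 'tcp|wrist'
python3 -m creep '[{"offset":[0,-0.015,0],"twist":[0,0,0]},{"offset":[0,-0.035,0],"twist":[0,0,0]},{"offset":[0,-0.055,0],"twist":[0,0,0]},{"offset":[0,-0.075,0],"twist":[0,0,0]},{"offset":[0,-0.095,0],"twist":[0,0,0]}]'|egrep 'tcp|wrist'
python3 -m creep '[{"offset":[0,-0.02,0],"twist":[0,0,0]},{"offset":[0,-0.035,0],"twist":[0,0,0]},{"offset":[0,-0.045,0],"twist":[0,0,0]},{"offset":[0,-0.045,0],"twist":[0,0,0]}]'|egrep 'tcp|wrist'
python3 -m creep '[{"offset":[0,0,-0.02],"twist":[0,0,0]},{"offset":[0,0,-0.15],"twist":[0,0,0]},{"offset":[0,0,-0.35],"twist":[0,0,0]},{"offset":[0,0,-0.5],"twist":[0,0,0]},{"offset":[0,0,-0.6],"twist":[0,0,0]}]'|egrep 'tcp|wrist'
python3 -m creep '[{"offset":[-0.1,0.15,0],"twist":[0,0,0]},{"offset":[-0.3,0.3,0],"twist":[0,0,0]},{"offset":[-0.5,0.5,0],"twist":[0,0,0]},{"offset":[-0.6,0.65,0],"twist":[0,0,0]},{"offset":[-0.65,0.8,0],"twist":[0,0,0]}]'|egrep 'tcp|wrist'
python3 -m creep '[{"offset":[0,0.15,0],"twist":[0,0,0]},{"offset":[-0.1,0.35,0],"twist":[0,0,0]},{"offset":[-0.2,0.55,0],"twist":[0,0,0]},{"offset":[-0.25,0.75,0],"twist":[0,0,0]},{"offset":[-0.25,0.9,0],"twist":[0,0,0]}]'|egrep 'tcp|wrist'
python3 - <<'E'
from h import *
caps()
p,d=get_image("top");np.savez("t4.npz",p=p,d=d);r=tubes(p,d,dict(ga=(320,358,124,172),gb=(318,355,170,222),orange=(284,312,208,254),dish=(380,412,135,170),loupe=(383,407,235,258)))
for k,v in r.items(): print(k,v,"s",round(v[2][1]/1000+.0455*v[2][0]/1000+.0136,4))
cv2.imwrite("pics/t4.png",cv2.resize(p[110:275,240:430,::-1],None,fx=4,fy=3.6))
E
```

```text
tcp_pos: [0.5696, -0.0635, 0.0372]
wrist_force: [0.7, -2.5, 14.2]
tcp_pos: [0.5698, -0.0632, 0.0373]
wrist_force: [-3.7, -1.8, 10.5]
tcp_pos: [0.5709, -0.0438, 0.0378]
wrist_force: [-4.0, -1.2, 15.7]
tcp_pos: [0.5714, -0.0346, 0.0377]
wrist_force: [-3.3, 0.1, 14.9]
tcp_pos: [0.5716, -0.0349, 0.16]
wrist_force: [0.6, 0.0, 0.4]
tcp_pos: [0.4342, -0.1825, 0.1569]
wrist_force: [1.2, -0.2, 0.9]
tcp_pos: [0.3755, -0.3619, 0.157]
wrist_force: [0.4, 1.2, -0.2]
cap 38 [ 0.5972 -0.0396] s 0.0012
cap 51 [ 0.7015 -0.0448] s 0.0007
ga [[0.6726, -0.0443], -0.019, [674.4, -44.7], [29.2, 76.5], 0.0405] s -0.0004
gb [[0.5706, -0.0403], -0.052, [571.3, -40.7], [29.8, 76.1], 0.0408] s -0.0011
orange [[0.4674, 0.0537], -0.074, [467.5, 53.6], [30.4, 75.8], 0.041] s 0.0885
dish [[0.6794, -0.1894], 0.125, [676.6, -186.6], [56.8, 57.8], 0.0342] s -0.1422
loupe [[0.4379, -0.1835], 1.371, [438.7, -184.1], [32.1, 31.7], 0.048] s -0.1505
```

View pics/t4.png

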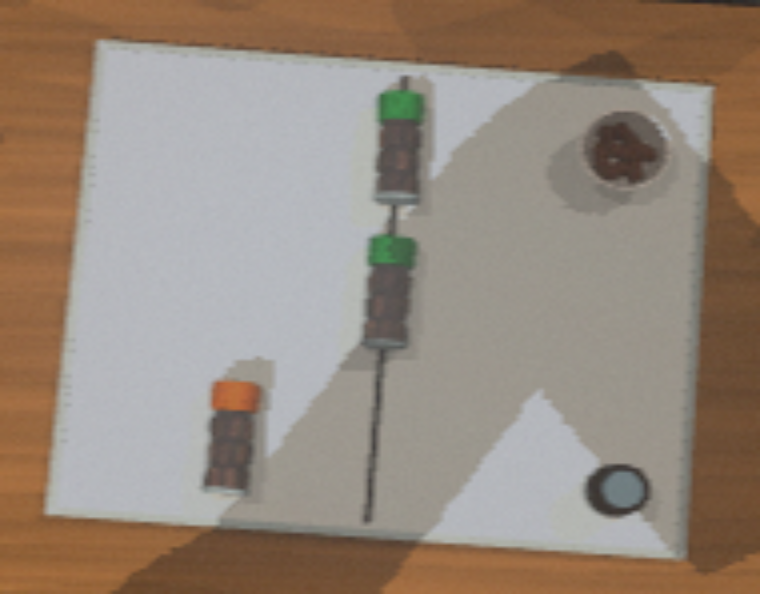

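Both tubes lie centred on the line, within about 1 mm, with their ends within about 2 mm. Nothing else moved and the arm is clear.

```bash
python3 -m creep '[{"offset":[0,0,0],"twist":[0,0,0]},{"offset":[0,0,0],"twist":[0,0,0]}]'|head -1; python3 -c "
from bench import robot
print(robot.finish_job())"
```

```text
time_s: 20.13
the job is handed in; nothing more can be done
None
```

I rolled both green-capped tubes onto the black line with fingertip strokes on their tops and handed the job in at about 20 s; the last top view put each within about 1 mm of the line and showed the orange tube, dish and loupe where they started (I didn't re-measure the tweezers and knife, which the arm stayed clear of).

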